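# Open the bench glue press and draw out its tray

### The arm

A 6-joint arm with a two-finger parallel gripper is mounted at the origin on a cart in front of the work surface, level with it; the furniture and walls round the work are solid. World frame = base frame: x ahead of the robot, y to its left, z up, the work surface at z = 0. Lengths are in m, angles in rad, forces in N, time in s.
With the tool pointing down it reaches from about 0.375 to 0.9 m from the base axis. Payload 3.1 kg.
Tool frame: the origin (TCP) lies between the finger pads; the fingertips stand 22 mm ahead of it and the grasp point (between the pads) lies 3 mm ahead of it; z points along the fingers, y is the line along which they close (so a half turn about z gives the same grasp; the last joint's range is limited). The gripper opens to 87 mm and grips with 3 to 60 N. Pads are 19 mm wide; open, the fingers measure 117 mm over their backs; the gripper's body (75 mm by 190 mm) begins 51 mm behind the grasp point.
Start: joints at [1.143, 0.527, 1.433, -0, 1.181, -0.178], TCP at [0.154, 0.606, 0.245] pointing down, gripper open.
Joint ranges: [-3.08, 3.08], [-0.75, 2.2], [0.22, 2.44], [-1.43, 4.57], [0, 2.65], [-2.85, 2.85]. Speed limits (rad/s): [2.79, 2.79, 3.14, 3.14, 3.14, 3.14].

### API

Orientations are given as a unit quaternion [x, y, z, w].
In Python, from rig import robot gives the robot as it stands.
- The arm moves only by the tool move_arm, never from a script. Its argument "series" is text: rows parted by semicolons, each of 6 numbers parted by spaces: the shift along the tool's x, y, z in mm, then the turn, a rotation vector about the tool's x, y, z in degrees. In form: dx dy dz ax ay az; .... A call has 1 to 8 rows; each row is the pose to reach, as a shift and turn from the pose commanded when the call began, along the tool's axes at that moment; what a row does not reach only later rows make up. A row lasts 1/12 s, in which the tool goes at most 41.7 mm and 7.16 degrees, less where a joint would pass 70% of its speed; a pose out of reach is approached as far as the arm can. A call with a gripper value outside its range is refused whole. "jaw" is the opening, from 0 (shut) to 1 (fully open), set as the call begins (left out, the last holds). The fingers move at their own pace and stop on an object; "newtons" is the grip in N (left out, the last holds). Time passes only in rows, so rows that repeat a pose let the fingers close. It gives the time, the measured TCP pose, the force, the opening and the grip force at its end, in the units of the state.
- robot.get_obs(): the state, without advancing time (a new reading comes with each control period).
- robot.camera(name): name is "scene" or "top" or "wrist"; returns a dict with "img" (480x640x3 uint8, red, green, blue), "mtx" (3x3 intrinsics, pixels), "world_to_cam" (4x4, takes a point from world to camera coordinates). Camera axes: x right, y down, z forward; pixel columns grow to the right and rows downward; lengths in m; the calibration is good to about 2 mm. A picture is of the moment at which its call begins. There is no depth.
- robot.hand_in(): hands the job in; it is judged then, once.
Trained networks look in a picture, given as the dict that the camera call returned (one of the last four; its "shot" number tells which), for a name from the list of things; names that differ only in an ending like _2 or _b are one class to them, and where a whole thing is asked for, a point or a joint stands for the part that bears it (a point fixed in the world has none). Each returns a list of dicts, best first, with "p" (0 to 1); they miss things now and then, are a little off and sometimes report something else, mostly with a low value. They report only what shows in the picture. A call takes as long as a camera call.
- robot.search_frame(picture, thing): "xyz" ([x, y, z] in m, in world coordinates, good to about 4 mm: the middle of the surface that is visible of it).
- robot.tip_of(picture, thing): "xyz" ([x, y, z] in m, in world coordinates, good to about 4 mm: a listed point, or the origin of a listed thing).
The state is a dict: "time": time; "q": joint angles; "joint_velocities": joint speeds; "joint_torque": joint torques, N m; "position": TCP position; "tool_rot": TCP orientation; "ft_force": force on the tool from outside, world axes, zero at the start; "moment": the same for the moment, N m; "grip_width": finger opening in m; "grip_force": force on a finger pad.
Only numpy, scipy, OpenCV 4.12 (cv2) and the standard library are available. Lean on these libraries where they do the work, as an engineer would, in place of code of your own. Each camera call takes 0.05 s, during which the arm holds its last target. There are 200 camera calls.

### The job

Open the little glue press and draw out its tray of paver strips: swing the folded crank handle on top of the wheel up until its latch snaps, and only then wind the wheel about half a turn anticlockwise (seen from above) to its stop, so that the platen is fully up. Then draw the hook by its steel shank out of the cubby that covers its handle, lay it down on the bench, take it again by its wooden handle, put its prong into the finger hole in the tray's front and pull the tray out to its stop, without touching the tray with the fingers. Finally lay the hook down on the bench clear of the tray, and leave the handle upright and the clay pot, the tin and the glue bottle standing where they are.

Things in the scene. Friction and masses are not known exactly. Their poses are not given: they have to be found in the camera images.
- press: Bench glue press, fixed: wooden base, two posts, steel crosshead (72 mm deep, 164 mm wide, top at 116 mm) and on it a dark handwheel 136 mm across, upper face 138 mm above the bench, with a latch bracket reaching 93 mm from the axis. Origin on the bench exactly below the wheel's vertical axis; z up. The tray slides out along the press's own -x. The base ends at x = -59 mm; before it is bare bench.
- guard_edge (a point): Middle of the front edge of a sheet guard, 100 mm wide, 90 to 94 mm above the bench, fixed to the crosshead and reaching to x = -118 mm of the press. It covers the tray's front, so the finger hole (74 mm in front of the wheel's axis when shut) is reached only by going in under the guard.
- crank (a joint): Fold angle of the crank handle, rad: 0 folded flat, 1.57 to 1.60 upright and latched (stop 1.60). Folded it lies level along the press's +y straight across the wheel's axis, its ball end 105 mm from its hinge; opening turns it about the press's +x. About 1 N at the knob lifts it, 5 N latches it; it falls back unless swung right up, where a spring bolt holds it.
- crank_hinge (a point): Middle of the handle's hinge, carried by the wheel 50 mm from the wheel's axis, 160 mm above the bench. While the wheel is at 0 it lies at x = 0, y = -50 mm of the press and the hinge axis is parallel to the press's x.
- crank_grip (a point): Centre of the round wooden ball knob, 30 mm across, at the handle's end, 90 mm from the hinge; it spins freely about the handle's length. Between it and the hinge the handle is a flat steel bar 12 mm wide. Folded, the ball's centre is 160 mm above the bench, 22 mm over the wheel's face; upright it is 250 mm above the bench, 50 mm from the wheel's axis.
- fork (a point): Centre of the fork on the spindle's head, which does not turn: two upright cheeks either side of the folded handle's bar lock the wheel until the handle is swung up. The fork covers press y = -22 to +14 mm and is 29 mm wide; top 172 mm above the bench at the start. It rises with the platen.
- latch_bolt (a joint): Small brass spring bolt behind the handle's hinge, m: 0 home, grows to about 6 mm while the handle's lug passes and springs home (under 2.5 mm) by itself when the handle is right up.
- handwheel (a joint): Angle of the wheel, rad: 0 at the start (platen down), grows anticlockwise seen from above, stop at 3.2 (platen fully up, raised 22 mm). Stiff, about 0.1 N m; stays where it is left. It moves the wooden platen: while that is down it lies inside the tray's walls and locks the tray.
- tray (a joint): How far the tray is drawn out along the press's -x, m: 0 shut, stop at 0.095. It takes about 2 N and stays where it is left.
- tray_hole (a point): Centre of the finger hole, 25 mm across, at the upper face of the level tab on the tray's front (tab 6 mm thick, upper face 30 mm above the bench, its front edge 20 mm in front of the hole's centre; below it is bare bench). Moves with the tray.
- cubby: Low plywood tool cubby, fixed, 125 mm long, 82 mm wide, 58 mm high, walls 6 mm, no floor; open at its +x end only. Origin on the bench below its middle.
- hook: Draw hook, 196 mm long, 0.12 kg, standing on the bench prong down. Origin on the bench below the middle of its wooden handle, x towards the prong, z up. Handle 100 mm long (x = -50 to 50 mm), 26 mm wide, 34 mm high from the bench. At the start the handle lies inside the cubby and 80 to 90 mm of the shank sticks out of its open end, more or less along the cubby's x.
- hook_prong (a point): Lower end of the hook's round prong, 10 mm thick, 140 mm from the hook's origin along its x, at bench level while the hook stands. The steel shank above it is 10 mm wide, from x = 50 to 146 mm of the hook, its underside 24 mm and its top 32 mm above the prong's lower end.
- clay_pot: Small clay pot, bystander, 62 mm across, 56 mm high, beside the way of the hook. Origin at the centre of its underside.
- tin: Round tin with a grey lid, bystander, 70 mm across, 36 mm high, beside the way of the hook. Origin at the centre of its underside.
- glue: White glue bottle with an orange tip, bystander, 47 mm across, 137 mm high, near the press. Origin at the centre of its underside.

How it is judged:
By the outcome, as a careful person would: the job done as asked, in the order asked, and still so for the second after the job is handed in, with the robot touching nothing.
It also fails if it takes over 72 s, if anything falls off the work surface, if the arm or the gripper's body presses on something with over 40 N, if the wrist force passes 120 N, or if a joint passes its speed limit or range.

## Working session

There is one attempt and no reset: what is moved stays moved. The work goes in short steps, Python scripts to look and compute and a tool call to move; the robot and the scene stay as the last step left them, time stands still between calls to the robot, and variables do not carry over. Pictures are saved under pics/ and viewed, at most 10 in all, crops included, and the job is handed in when it is done.

Besides the shell and the picture viewer there is one more tool, called after ">>>" in YAML: its name, and indented under it one key for each argument. move_arm: Moves the arm, as the interface text tells. Its arguments: {"type":"object","properties":{"series":{"type":"string"},"jaw":{"type":"number"},"newtons":{"type":"number"}},"required":["series"]}

```bash
mkdir -p pics
cat > h.py <<'E'
import numpy as np, cv2, json
from rig import robot
from scipy.spatial.transform import Rotation as R
def find(things, cams=("scene","top")):
    for c in cams:
        p=robot.camera(c)
        for t in things:
            for k in ("tip_of",):
                try:
                    r=getattr(robot,k)(p,t)
                    print(c,t,[(np.round(d["xyz"],4).tolist(),round(d["p"],2)) for d in r[:2]])
                except Exception as e: print(c,t,"ERR",e)
def save(c,n):
    p=robot.camera(c); cv2.imwrite("pics/"+n,p["img"][:,:,::-1]); return p
def proj(p,X):
    c=p["world_to_cam"]@np.append(X,1); u=p["mtx"]@c[:3]; return u[:2]/u[2]
def st():
    o=robot.get_obs(); print({k:np.round(o[k],4).tolist() for k in("time","q","position","tool_rot","ft_force","grip_width","grip_force")})
def rel(target_xyz, target_rot=None):
    "shift in tool frame (mm), rotvec deg"
    o=robot.get_obs(); r=R.from_quat(o["tool_rot"])
    d=r.inv().apply(np.array(target_xyz)-o["position"])*1000
    a=np.zeros(3) if target_rot is None else np.degrees((r.inv()*target_rot).as_rotvec())
    print(np.round(d,1),np.round(a,1))
E
python3 - <<'E'
from h import *
find(["press","guard_edge","crank_hinge","crank_grip","fork","tray_hole","cubby","hook","hook_prong","clay_pot","tin","glue"])
st(); a=save("scene","s0.png"); b=save("top","t0.png")
E
```

```text
scene press [([0.5461, 0.1412, -0.0036], 0.86), ([0.6918, 0.128, 0.0001], 0.55)]
scene guard_edge []
scene crank_hinge [([0.5993, 0.1415, 0.1626], 0.89)]
scene crank_grip [([0.5107, 0.1361, 0.1622], 0.61)]
scene fork [([0.5503, 0.1396, 0.1611], 0.79)]
scene tray_hole [([0.5984, 0.1379, 0.1598], 0.53)]
scene cubby [([0.4824, -0.3213, 0.0004], 0.74)]
scene hook [([0.4874, -0.3158, -0.0004], 0.67), ([0.5471, 0.14, 0.0026], 0.4)]
scene hook_prong [([0.5332, -0.1931, -0.0039], 0.62)]
scene clay_pot [([0.6601, -0.0181, 0.0003], 0.77)]
scene tin [([0.4428, -0.0256, -0.0017], 0.85)]
scene glue [([0.6908, 0.1313, -0.0047], 0.76)]
top press [([0.5483, 0.1412, 0.0019], 0.65)]
top guard_edge [([0.5552, 0.0246, 0.0925], 0.71), ([0.5514, 0.136, 0.1646], 0.36)]
top crank_hinge [([0.5951, 0.1444, 0.1581], 0.88), ([0.4848, -0.3197, 0.0002], 0.74)]
top crank_grip [([0.5123, 0.1445, 0.1613], 0.74)]
top fork [([0.5523, 0.1363, 0.1637], 0.6)]
top tray_hole [([0.5364, -0.1887, -0.0028], 0.44)]
top cubby [([0.4845, -0.3156, -0.0005], 0.81)]
top hook []
top hook_prong [([0.5358, -0.1885, -0.0031], 0.52)]
top clay_pot [([0.6621, -0.0155, -0.0025], 0.8)]
top tin [([0.4442, -0.0238, -0.0018], 0.94)]
top glue [([0.6976, 0.13, 0.0014], 0.6), ([0.5492, 0.1373, 0.0018], 0.6)]
{'time': 1.3, 'q': [1.1425, 0.5275, 1.4327, -0.0, 1.1814, -0.1785], 'position': [0.1545, 0.6056, 0.2446], 'tool_rot': [0.1246, 0.9922, -0.0, 0.0], 'ft_force': [0.2512, 0.3887, 0.0393], 'grip_width': 0.0871, 'grip_force': 0.0}
```

View pics/s0.png

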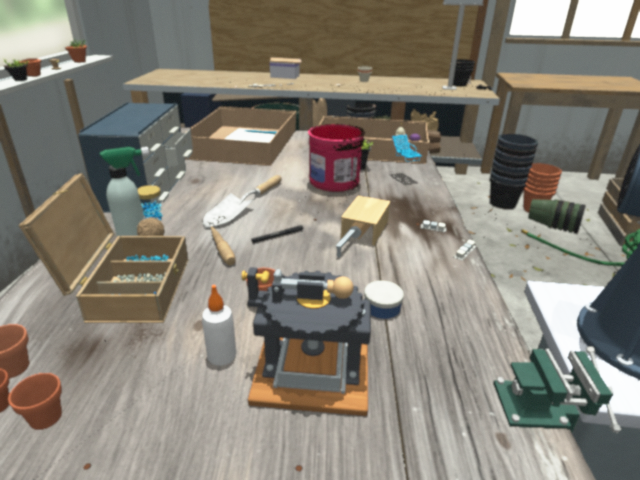

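View pics/t0.png

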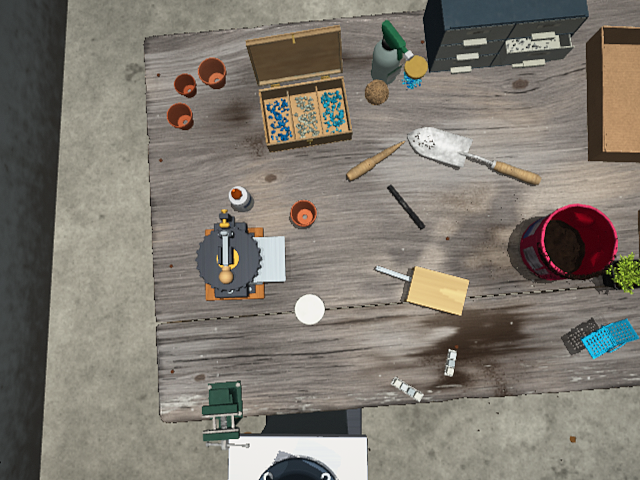

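The press's front faces world −y, with its +y along world −x. The ball is at about (0.511, 0.141) and the hook shank points at about 68° yaw out of the cubby. I'll move above the ball first.

>>> move_arm:
  series: "-33 -26 0 0 0 -3; -66 -52 0 0 0 -6; -99 -78 0 0 0 -9; -132 -104 0 0 0 -12; -165 -130 0 0 0 -15; -198 -156 0 0 0 -17; -230 -181 0 0 0 -17; -260 -205 0 0 0 -17"
  jaw: 1

```text
time: 2.07
position: [0.3569, 0.3409, 0.2448]
tool_rot: [-0.023, 1.0, 0.0, 0.0]
ft_force: [1.5, 0.1, 0.4]
grip_width: 0.0872
grip_force: 0.0
```

Run:
```python
from h import *
st(); rel([0.511,0.141,0.235], R.from_matrix(np.array([[-.9986,-.052,0],[-.052,.9986,0],[0,0,-1]]).T))
```

```text
{'time': 2.0667, 'q': [0.5359, 0.3509, 1.7557, -0.0002, 1.0342, -1.0818], 'position': [0.3569, 0.3409, 0.2448], 'tool_rot': [-0.0235, 0.9997, 0.0001, 0.0004], 'ft_force': [1.4683, 0.115, 0.4119], 'grip_width': 0.0872, 'grip_force': 0.0}
[-144.6 -207.     9.9] [ 0.   0.  -0.3]
```

>>> move_arm:
  series: "-22 -32 0 0 0 0; -44 -64 0 0 0 0; -66 -95 2 0 0 0; -88 -126 4 0 0 0; -110 -158 6 0 0 0; -130 -187 8 0 0 0; -144 -207 10 0 0 0; -144 -207 10 0 0 0"

```text
time: 2.73
position: [0.5132, 0.1388, 0.2346]
tool_rot: [-0.021, 1.0, -0.001, 0.002]
ft_force: [0.7, -0.7, 0.2]
grip_width: 0.0872
grip_force: 0.0
```

Run:
```python
from h import *
find(["press","guard_edge","crank_hinge","crank_grip","fork"],("top","scene","wrist"))
st(); save("wrist","w1.png")
```

```text
top press []
top guard_edge [([0.5563, 0.0233, 0.0899], 0.61)]
top crank_hinge [([0.5969, 0.1462, 0.155], 0.58), ([0.6976, 0.1313, -0.0005], 0.47)]
top crank_grip []
top fork [([0.5514, 0.1368, 0.1635], 0.39)]
scene press [([0.5493, 0.1411, 0.0007], 0.85), ([0.4395, -0.0256, -0.0024], 0.26)]
scene guard_edge []
scene crank_hinge [([0.5976, 0.1406, 0.163], 0.56)]
scene crank_grip [([0.5104, 0.1363, 0.1615], 0.68)]
scene fork [([0.5504, 0.137, 0.1599], 0.95)]
wrist press [([0.5429, 0.1433, 0.0025], 0.72)]
wrist guard_edge [([0.5512, 0.0202, 0.0933], 0.94)]
wrist crank_hinge [([0.601, 0.1409, 0.1592], 0.9)]
wrist crank_grip [([0.5113, 0.1362, 0.1607], 0.57)]
wrist fork [([0.5569, 0.1438, 0.1583], 0.74)]
{'time': 3.6333, 'q': [0.0617, 0.4117, 1.684, -0.0, 1.0458, -1.556], 'position': [0.5093, 0.1427, 0.2346], 'tool_rot': [-0.0235, 0.9997, -0.0, 0.0], 'ft_force': [0.5119, 0.0059, 0.2486], 'grip_width': 0.0871, 'grip_force': 0.0}
```

View pics/w1.png

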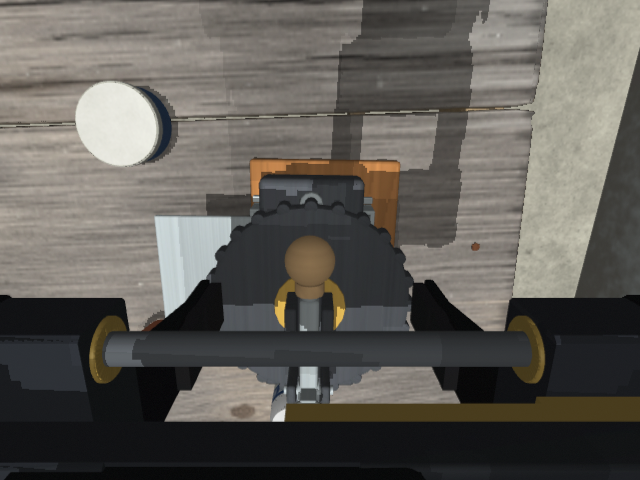

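>>> move_arm:
  series: "-1 -4 35 0 0 0; -1 -4 60 0 0 0; -1 -4 69 0 0 0; -1 -4 69 0 0 0"

```text
time: 4.02
position: [0.5088, 0.1385, 0.1634]
tool_rot: [-0.023, 1.0, -0.0, -0.003]
ft_force: [-0.1, 0.7, -0.4]
grip_width: 0.0873
grip_force: 0.0
```

>>> move_arm:
  series: "0 0 0 0 0 0; 0 0 0 0 0 0; 0 0 0 0 0 0; 0 0 0 0 0 0; 0 0 0 0 0 0; 0 0 0 0 0 0"
  jaw: 0
  newtons: 20

```text
time: 4.52
position: [0.5108, 0.1388, 0.1662]
tool_rot: [-0.023, 1.0, 0.0, 0.001]
ft_force: [0.1, 0.2, -0.3]
grip_width: 0.0552
grip_force: 0.0
```

>>> move_arm:
  series: "0 0 0 0 0 0; 0 0 0 0 0 0; 0 0 0 0 0 0; 0 0 0 0 0 0; 0 0 0 0 0 0; 0 0 0 0 0 0"

```text
time: 5.02
position: [0.5105, 0.1386, 0.1655]
tool_rot: [-0.023, 1.0, -0.0, -0.0]
ft_force: [0.1, -1.0, 0.7]
grip_width: 0.0287
grip_force: 20.0
```

>>> move_arm:
  series: "-1.4 0 -15.6 0 0 0; -5.4 0 -30.8 0 0 0; -12 0 -45 0 0 0; -21 0 -58 0 0 0; -32 0 -69 0 0 0; -45 0 -78 0 0 0; -59 0 -84.6 0 0 0; -59 0 -84.6 0 0 0"

```text
time: 5.68
position: [0.5723, 0.1408, 0.2519]
tool_rot: [-0.023, 1.0, -0.001, 0.002]
ft_force: [-1.3, -2.1, 6.4]
grip_width: 0.0283
grip_force: 20.0
```

>>> move_arm:
  series: "-8 0 -2.5 0 0 0; -15 0 -4 0 0 0; -23 0 -5 0 0 0; -31 0 -5.4 0 0 0; -34 0 -5.4 0 0 0; -37 0 -5.2 0 0 0; -37 0 -5.2 0 0 0"

```text
time: 6.27
position: [0.606, 0.1434, 0.2553]
tool_rot: [-0.023, 1.0, 0.0, -0.001]
ft_force: [-1.7, -1.6, 4.7]
grip_width: 0.0289
grip_force: 20.0
```

Run:
```python
from h import *
st(); find(["crank_hinge","crank_grip","latch_bolt"],("scene",)); p=save("scene","s2.png")
cv2.imwrite("pics/s2c.png",cv2.resize(p["img"][200:420,200:420,::-1],(600,600)))
```

```text
{'time': 6.2667, 'q': [0.053, 0.5139, 1.4253, 0.0005, 1.2044, -1.5649], 'position': [0.606, 0.1434, 0.2553], 'tool_rot': [-0.0234, 0.9997, 0.0002, -0.001], 'ft_force': [-1.6733, -1.6317, 4.6774], 'grip_width': 0.0289, 'grip_force': 20.0005}
scene crank_hinge [([0.5972, 0.143, 0.164], 0.58)]
scene crank_grip [([0.604, 0.1412, 0.2496], 0.84), ([0.5502, 0.1401, -0.0007], 0.39)]
scene latch_bolt ERR it knows: clay_pot, crank_grip, crank_hinge, cubby, fork, glue, guard_edge, hook, hook_prong, press, tin, tray_hole
```

View pics/s2c.png

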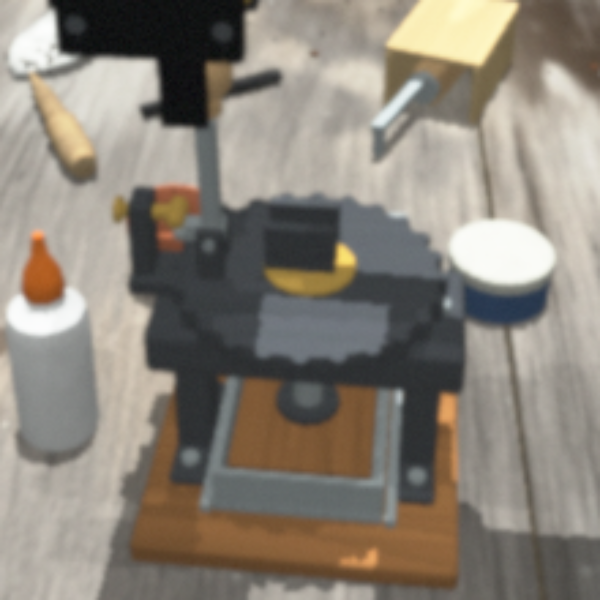

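Handle looks upright, but the stop force isn't felt yet. I'll push on gently until it rises.

>>> move_arm:
  series: "-3 0 0 0 0 0; -5 0 0 0 0 0; -5 0 0 0 0 0; -5 0 0 0 0 0"

```text
time: 6.8
position: [0.6073, 0.1435, 0.255]
tool_rot: [-0.024, 1.0, -0.0, -0.005]
ft_force: [-9.8, -2.8, 8.5]
grip_width: 0.0285
grip_force: 20.0
```

>>> move_arm:
  series: "-3 0 -1 0 0 0; -3 0 -1 0 0 0; -3 0 -1 0 0 0; 5 0 -1 0 0 0; 5 0 -1 0 0 0"

```text
time: 7.22
position: [0.6048, 0.1434, 0.2554]
tool_rot: [-0.024, 1.0, 0.0, -0.001]
ft_force: [-0.6, -1.4, -3.1]
grip_width: 0.0287
grip_force: 20.0
```

>>> move_arm:
  series: "3 0 0 0 0 0; 4 0 0 0 0 0; 4 0 0 0 0 0"

```text
time: 7.47
position: [0.6024, 0.1432, 0.2554]
tool_rot: [-0.023, 1.0, 0.0, -0.0]
ft_force: [0.6, 0.4, -5.2]
grip_width: 0.0286
grip_force: 20.0
```

>>> move_arm:
  series: "3 0 0 0 0 0; 5 0 0 0 0 0; 5 0 0 0 0 0"

```text
time: 7.72
position: [0.5982, 0.1429, 0.2554]
tool_rot: [-0.023, 1.0, 0.0, 0.001]
ft_force: [5.8, -0.6, -11.5]
grip_width: 0.0287
grip_force: 20.0
```

>>> move_arm:
  series: "-4 0 1 0 0 0; -4 0 1 0 0 0; -4 0 1 0 0 0"
  jaw: 0.75

```text
time: 7.97
position: [0.6016, 0.1432, 0.2564]
tool_rot: [-0.023, 1.0, 0.0, 0.0]
ft_force: [0.4, -0.3, -0.2]
grip_width: 0.0418
grip_force: 0.0
```

Run:
```python
from h import *
st(); find(["crank_hinge","crank_grip"],("scene","wrist","top")); st()
```

```text
{'time': 7.9667, 'q': [0.053, 0.5056, 1.4374, 0.0004, 1.198, -1.5648], 'position': [0.6016, 0.1432, 0.2564], 'tool_rot': [-0.0235, 0.9997, 0.0002, 0.0003], 'ft_force': [0.3979, -0.2651, -0.1912], 'grip_width': 0.0418, 'grip_force': 0.0}
scene crank_hinge [([0.5986, 0.1437, 0.1628], 0.65)]
scene crank_grip [([0.6055, 0.1413, 0.2509], 0.91), ([0.488, -0.3177, 0.0004], 0.57)]
wrist crank_hinge [([0.5993, 0.142, 0.1605], 0.69)]
wrist crank_grip [([0.6, 0.1396, 0.2493], 0.75)]
top crank_hinge [([0.7005, 0.1289, 0.0001], 0.3)]
top crank_grip [([0.6985, 0.1317, 0.0019], 0.17)]
{'time': 8.4167, 'q': [0.0529, 0.5063, 1.4389, 0.0, 1.1963, -1.5648], 'position': [0.6013, 0.143, 0.2555], 'tool_rot': [-0.0235, 0.9997, 0.0, 0.0], 'ft_force': [0.0961, 0.0502, -0.1616], 'grip_width': 0.0649, 'grip_force': 0.0}
```

>>> move_arm:
  series: "0 -1 2 0 0 0; 0 -1 2 0 0 0; 0 -1 2 0 0 0; 0 -1 2 0 0 0; 0 -1 2 0 0 0; 0 -1 2 0 0 0; 0 -1 2 0 0 0; 0 -1 2 0 0 0"
  jaw: 0.1
  newtons: 15

```text
time: 9.08
position: [0.6014, 0.1421, 0.2534]
tool_rot: [-0.023, 1.0, 0.0, 0.0]
ft_force: [0.2, 0.2, 0.2]
grip_width: 0.0287
grip_force: 15.0
```

>>> move_arm:
  series: "0.8 8.7 0 0 0 0; 4.7 21 0 0 0 0; 14.6 35.4 0 0 0 0; 29 45.3 0 0 0 0; 45.6 49.8 0 0 0 0; 63 48.3 0 0 0 0; 78.7 41 0 0 0 0; 84.7 36 0 0 0 0"

```text
time: 9.75
position: [0.5133, 0.1753, 0.2535]
tool_rot: [-0.024, 1.0, 0.0, 0.0]
ft_force: [1.5, 1.1, -3.0]
grip_width: 0.0287
grip_force: 15.0
```

>>> move_arm:
  series: "8.6 -11 0 0 0 0; 13.6 -23 0 0 0 0; 15.3 -36 0 0 0 0; 15.1 -40.4 0 0 0 0; 14.5 -44.7 0 0 0 0; 14.5 -44.7 0 0 0 0; 14.5 -44.7 0 0 0 0"

```text
time: 10.33
position: [0.5019, 0.133, 0.2536]
tool_rot: [-0.022, 1.0, 0.005, -0.001]
ft_force: [-0.7, 13.9, 2.1]
grip_width: 0.0287
grip_force: 15.0
```

>>> move_arm:
  series: "0 3 0 0 0 0; 0 3 0 0 0 0; 0 3 0 0 0 0; 0 3 0 0 0 0; 0 3 0 0 0 0; 0 3 -15 0 0 0; 0 3 -40 0 0 0; 0 3 -60 0 0 0"
  jaw: 1

```text
time: 11.0
position: [0.5025, 0.1311, 0.314]
tool_rot: [-0.023, 1.0, -0.0, -0.001]
ft_force: [0.8, 0.3, -0.3]
grip_width: 0.0744
grip_force: 0.0
```

Run:
```python
from h import *
st(); find(["crank_hinge","crank_grip","fork","hook","hook_prong","cubby"],("scene","top"))
p=save("top","t3.png")
cv2.imwrite("pics/t3c.png",cv2.resize(p["img"][180:340,180:500,::-1],(800,400),interpolation=cv2.INTER_CUBIC))
for X in [(.535,-.19,.03),(.487,-.317,.03)]: print(proj(p,X))
# rectify pixels to world plane z
def unp(p,uv,z):
    W=np.linalg.inv(p["world_to_cam"]); d=W[:3,:3]@np.linalg.inv(p["mtx"])@np.array([*uv,1]); c=W[:3,3]
    return c+d*(z-c[2])/d[2]
np.save("top.npy",dict(m=p["mtx"],w=p["world_to_cam"]),allow_pickle=True)
for uv,z in [((376,267),.032),((408,280),.032),((415,267),.058),((470,282),.058),((405,301),.058),((463,315),.058)]: print(uv,unp(p,uv,z).round(4))
```

```text
{'time': 11.0, 'q': [0.04, 0.3042, 1.6052, -0.0005, 1.2332, -1.5768], 'position': [0.5025, 0.1311, 0.314], 'tool_rot': [-0.0231, 0.9997, -0.0002, -0.0005], 'ft_force': [0.7873, 0.3298, -0.2754], 'grip_width': 0.0744, 'grip_force': 0.0}
scene crank_hinge [([0.4955, 0.1353, 0.1612], 0.65)]
scene crank_grip [([0.5014, 0.1317, 0.2507], 0.95), ([0.4793, -0.3207, 0.0025], 0.34)]
scene fork [([0.5533, 0.137, 0.1818], 0.74)]
scene hook [([0.4872, -0.3211, 0.001], 0.43)]
scene hook_prong [([0.5359, -0.1955, -0.0031], 0.58)]
scene cubby [([0.4812, -0.3223, 0.0022], 0.71)]
top crank_hinge []
top crank_grip []
top fork [([0.5548, 0.1378, 0.1849], 0.57)]
top hook [([0.5592, 0.0273, 0.0939], 0.67)]
top hook_prong [([0.4418, -0.0279, -0.0019], 0.7), ([0.5336, -0.1884, 0.001], 0.47)]
top cubby [([0.4823, -0.3183, -0.0017], 0.82)]
[378.04001854 267.69389141]
[433.79263756 288.28834476]
(376, 267) [ 0.5365 -0.1852  0.032 ]
(408, 280) [ 0.5062 -0.2582  0.032 ]
(415, 267) [ 0.5341 -0.2712  0.058 ]
(470, 282) [ 0.4998 -0.3931  0.058 ]
(405, 301) [ 0.4578 -0.2471  0.058 ]
(463, 315) [ 0.4265 -0.375   0.058 ]
```

View pics/t3c.png

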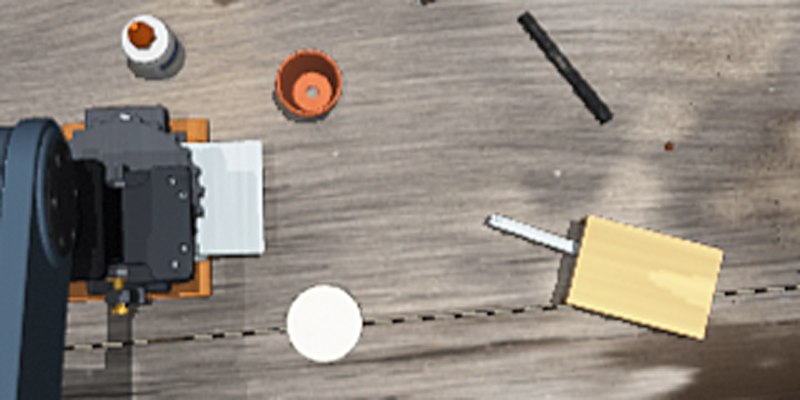

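The wheel is at its stop, the fork has risen about 22 mm and the handle is upright. Tip of the shank is at pixel (375,268), entering the cubby at (410,278), giving a yaw of about 73°. On to the shank.

>>> move_arm:
  series: "0 -24 0 0 0 7; 0 -48 0 0 0 14; 0 -72 0 0 0 21; 0 -96 0 0 0 28; 0 -120 5 0 0 35; -1 -144 10 0 0 42; -1 -168 20 0 0 49; -2 -192 30 0 0 56"

```text
time: 12.42
position: [0.5137, -0.0613, 0.2834]
tool_rot: [0.451, 0.892, 0.0, 0.001]
ft_force: [-0.0, 0.5, 0.3]
grip_width: 0.0872
grip_force: 0.0
```

Run:
```python
from h import *
st(); y=np.radians(-17); yt=np.array([np.cos(y),np.sin(y),0]); z=np.array([0,0,-1.]); x=np.cross(yt,z)
rel([.522,-.222,.15], R.from_matrix(np.array([x,yt,z]).T))
```

```text
{'time': 12.4167, 'q': [-0.3349, 0.3342, 1.653, 0.0, 1.1533, -0.9693], 'position': [0.5137, -0.0613, 0.2834], 'tool_rot': [0.4513, 0.8924, 0.0001, 0.0006], 'ft_force': [-0.0219, 0.5489, 0.2973], 'grip_width': 0.0872, 'grip_force': 0.0}
[-134.3  -88.7  133.5] [ 0.1  0.  53.3]
```

>>> move_arm:
  series: "-17 -11 17 0 0 7; -34 -22 34 0 0 14; -51 -33 51 0 0 21; -68 -44 68 0 0 28; -85 -55 85 0 0 35; -102 -66 102 0 0 42; -119 -78 118 0 0 48; -134 -89 133 0 0 53"

```text
time: 13.08
position: [0.5224, -0.2221, 0.1494]
tool_rot: [0.802, 0.598, -0.0, 0.0]
ft_force: [-0.7, -0.2, -0.7]
grip_width: 0.0868
grip_force: 0.0
```

Run:
```python
from h import *
find(["hook_prong","hook","cubby"],("wrist",))
st(); save("wrist","w4.png")
```

```text
wrist hook_prong [([0.5341, -0.1906, 0.0018], 0.66)]
wrist hook []
wrist cubby []
{'time': 13.2833, 'q': [-0.5973, 0.5775, 1.6664, 0.0005, 0.8992, -0.3132], 'position': [0.522, -0.2207, 0.15], 'tool_rot': [0.8002, 0.5998, -0.0001, -0.0008], 'ft_force': [-0.4954, 0.3772, 0.2061], 'grip_width': 0.0876, 'grip_force': 0.0}
```

View pics/w4.png

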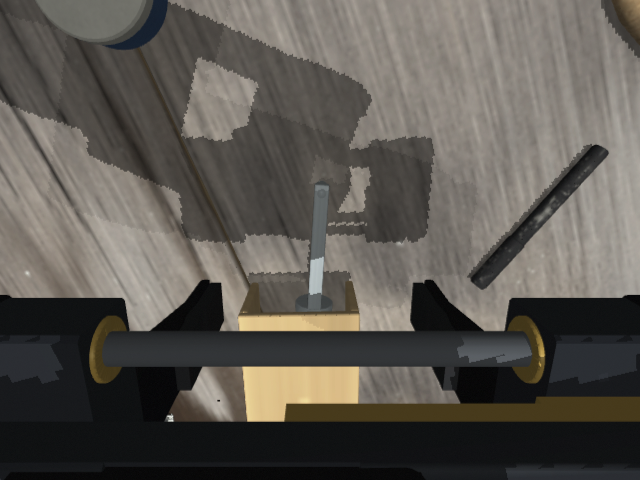

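```bash
cat >> h.py <<'E'
def unp(p,uv,z):
    W=np.linalg.inv(p["world_to_cam"]); d=W[:3,:3]@np.linalg.inv(p["mtx"])@np.array([*uv,1]); c=W[:3,3]
    return c+d*(z-c[2])/d[2]
def rot(yaw):
    "tool pointing down, y at yaw deg"
    y=np.radians(yaw); yt=np.array([np.cos(y),np.sin(y),0]); z=np.array([0,0,-1.]); return R.from_matrix(np.array([np.cross(yt,z),yt,z]).T)
E
python3 - <<'E'
from h import *
p=robot.camera("wrist")
a=unp(p,(321.5,185),.032);b=unp(p,(315.5,292),.032);print(a,b); d=a-b; yaw=np.degrees(np.arctan2(d[1],d[0]));print(yaw)
u=d/np.linalg.norm(d); g=a-u*.044; g[2]=.030; print(g); rel(g,rot(yaw-90))
print([unp(p,q,.058) for q in((240,317),(359,313))])
E
```

```text
[ 0.53652496 -0.18342163  0.032     ] [ 0.51071893 -0.25739949  0.032     ]
70.76946716919852
[ 0.52203269 -0.22496647  0.03      ]
[ -4.9   0.9 121. ] [ 0. -0.  3.]
[array([ 0.46046028, -0.24937814,  0.058     ]), array([ 0.53771906, -0.26878435,  0.058     ])]
```

>>> move_arm:
  series: "-5 1 40 0 0 3; -5 1 80 0 0 3; -5 1 110 0 0 3; -5 1 121 0 0 3; -5 1 121 0 0 3"
  jaw: 0.6

```text
time: 13.8
position: [0.5207, -0.224, 0.0276]
tool_rot: [0.815, 0.579, -0.001, -0.002]
ft_force: [0.6, -0.5, 0.3]
grip_width: 0.0615
grip_force: 0.0
```

>>> move_arm:
  series: "0 0 0 0 0 0; 0 0 0 0 0 0; 0 0 0 0 0 0; 0 0 0 0 0 0; 0 0 0 0 0 0; 0 0 0 0 0 0; 0 0 0 0 0 0; 0 0 0 0 0 0"
  jaw: 0
  newtons: 30

```text
time: 14.47
position: [0.5218, -0.2258, 0.0296]
tool_rot: [0.816, 0.578, 0.0, 0.0]
ft_force: [-0.0, -0.7, 1.9]
grip_width: 0.0094
grip_force: 30.0
```

>>> move_arm:
  series: "8 0 -1 0 0 0; 22 0 -1 0 0 0; 38 0 -1 0 0 0; 56 0 -1 0 0 0; 76 0 -1 0 0 0; 96 0 -1 0 0 0; 116 0 -1 0 0 0; 132 0 -1 0 0 0"

```text
time: 15.13
position: [0.5656, -0.0983, 0.0301]
tool_rot: [0.815, 0.579, -0.0, -0.001]
ft_force: [1.0, -0.8, -0.7]
grip_width: 0.0092
grip_force: 30.0
```

Run:
```python
from h import *
st(); find(["hook","hook_prong","tin","clay_pot"],("scene","top"))
rel([.557,-.10,.030],rot(2.7))
```

```text
{'time': 15.1333, 'q': [-0.3669, 0.7787, 1.7016, 0.0006, 0.6624, -0.0316], 'position': [0.5656, -0.0983, 0.0301], 'tool_rot': [0.8153, 0.579, -0.0001, -0.0006], 'ft_force': [0.969, -0.8207, -0.7439], 'grip_width': 0.0092, 'grip_force': 29.9804}
scene hook [([0.6935, 0.1284, 0.0013], 0.59), ([0.5351, -0.1927, -0.0019], 0.56)]
scene hook_prong []
scene tin [([0.4404, -0.0275, -0.0036], 0.89)]
scene clay_pot [([0.6603, -0.0195, -0.0004], 0.62)]
top hook [([0.5307, -0.2005, -0.0027], 0.8)]
top hook_prong [([0.5323, -0.1966, -0.0002], 0.35)]
top tin [([0.553, 0.1391, 0.184], 0.59), ([0.4836, -0.3169, 0.0031], 0.18)]
top clay_pot [([0.6643, -0.0176, -0.0002], 0.58)]
[-0.9 -8.5  0.3] [ -0.    0.  -22.1]
```

>>> move_arm:
  series: "0 0 1 0 0 0; 0 0 1 0 0 0; 0 0 1 0 0 0; 0 0 1 0 0 0; 0 0 1 0 0 0; 0 0 1 0 0 0; 0 0 -25 0 0 0; -10 0 -60 0 0 0"
  jaw: 0.7

```text
time: 16.3
position: [0.56, -0.1086, 0.0881]
tool_rot: [0.815, 0.579, -0.002, -0.003]
ft_force: [0.3, 0.1, -1.1]
grip_width: 0.0549
grip_force: 0.0
```

>>> move_arm:
  series: "-30 0 -30 0 0 0; -65 0 -60 0 0 0; -92 0 -60 0 0 0; -92 0 -60 0 0 0"

```text
time: 16.63
position: [0.5325, -0.2032, 0.1533]
tool_rot: [0.817, 0.577, 0.001, 0.004]
ft_force: [-0.1, 0.5, -0.6]
grip_width: 0.0607
grip_force: 0.0
```

Run:
```python
from h import *
st(); find(["hook","hook_prong"],("wrist","scene","top"))
save("wrist","w5.png")
```

```text
{'time': 16.6333, 'q': [-0.5595, 0.5734, 1.6623, -0.0026, 0.8979, -0.217], 'position': [0.5325, -0.2032, 0.1533], 'tool_rot': [0.8168, 0.5769, 0.0006, 0.0041], 'ft_force': [-0.0829, 0.4546, -0.565], 'grip_width': 0.0607, 'grip_force': 0.0}
wrist hook [([0.534, -0.1951, 0.0034], 0.67)]
wrist hook_prong [([0.5824, -0.0625, 0.0038], 0.67)]
scene hook [([0.5335, -0.1967, 0.0001], 0.9)]
scene hook_prong []
top hook [([0.5323, -0.199, -0.0035], 0.52)]
top hook_prong [([0.578, -0.0681, -0.0017], 0.59)]
```

View pics/w5.png

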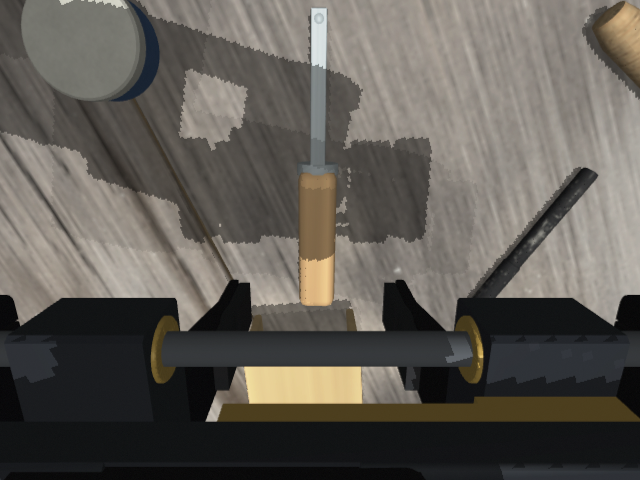

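The hook stands free. Its handle runs from (317,170) to (317,305), outside the cubby, and the shank tip is at (318,10).

Run:
```python
from h import *
p=robot.camera("wrist"); st()
a=unp(p,(318.5,9),.032); b=unp(p,(317,172),.034); c=unp(p,(317,305),.030)
print(a,b,c,np.linalg.norm(a-b),np.linalg.norm(b-c)); d=b-c; d=a-c; yaw=np.degrees(np.arctan2(d[1],d[0])); u=d/np.linalg.norm(d)
o=a-u*.146; o[2]=.026; print(yaw,o); rel(o,rot(yaw-90))
```

```text
{'time': 17.1833, 'q': [-0.5513, 0.5777, 1.666, 0.0, 0.8986, -0.2154], 'position': [0.5318, -0.1967, 0.15], 'tool_rot': [0.8154, 0.579, -0.0001, -0.0003], 'ft_force': [-1.826, 0.218, -0.3615], 'grip_width': 0.061, 'grip_force': 0.0}
[ 0.58022216 -0.0610107   0.032     ] [ 0.54794993 -0.15096627  0.034     ] [ 0.51561632 -0.24379968  0.03      ] 0.09559027678851337 0.09838447141768769
70.53430329926893 [ 0.53157136 -0.19865819  0.026     ]
[ -2.    0.5 124. ] [-0.  -0.   0.2]
```

>>> move_arm:
  series: "-1 0 40 0 0 0; -1 0 80 0 0 0; -1 0 110 0 0 0; -1 0 123 0 0 0; -1 0 123 0 0 0; -1 0 123 0 0 0"

```text
time: 17.68
position: [0.5312, -0.198, 0.0265]
tool_rot: [0.816, 0.579, -0.0, -0.001]
ft_force: [-1.0, 0.5, 0.3]
grip_width: 0.0608
grip_force: 0.0
```

>>> move_arm:
  series: "0 0 0 0 0 0; 0 0 0 0 0 0; 0 0 0 0 0 0; 0 0 0 0 0 0; 0 0 0 0 0 0; 0 0 0 0 0 0; 0 0 0 0 0 0"
  jaw: 0
  newtons: 40

```text
time: 18.27
position: [0.5315, -0.1985, 0.0277]
tool_rot: [0.816, 0.578, 0.0, 0.0]
ft_force: [0.1, -1.0, 3.2]
grip_width: 0.0257
grip_force: 40.0
```

Run:
```python
from h import *
st(); find(["guard_edge","tray_hole"],("scene","top","wrist"))
O=np.array([.551,.140]); yaw=np.radians(92.7); x=np.array([np.cos(yaw),np.sin(yaw)])
for s in (-.074-.040,-.074): # prong x of press
  rel([*(O+x*(s-.140)),.066],rot(2.7)); print(O+x*s)
```

```text
{'time': 18.2667, 'q': [-0.5543, 0.778, 1.7205, -0.0, 0.6426, -0.2172], 'position': [0.5315, -0.1985, 0.0277], 'tool_rot': [0.8157, 0.5785, 0.0001, 0.0002], 'ft_force': [0.1079, -1.018, 3.1942], 'grip_width': 0.0257, 'grip_force': 39.9962}
scene guard_edge []
scene tray_hole []
top guard_edge [([0.66, -0.0142, -0.0029], 0.45)]
top tray_hole []
wrist guard_edge []
wrist tray_hole []
[ 90.4   1.7 -38.3] [  0.   0. -22.]
[0.55637014 0.02612655]
[127.5 -13.3 -38.3] [  0.   0. -22.]
[0.55448588 0.06608215]
```

>>> move_arm:
  series: "0 0 -20 0 0 0; 0 0 -38 0 0 0; 15 0 -38 0 0 -5; 35 0 -38 0 0 -11; 55 1 -38 0 0 -17; 75 2 -38 0 0 -22; 75 2 -38 0 0 -22; 75 2 -38 0 0 -22"

```text
time: 19.38
position: [0.5579, -0.1273, 0.0647]
tool_rot: [0.69, 0.724, -0.0, -0.0]
ft_force: [-0.1, -0.3, -1.7]
grip_width: 0.0259
grip_force: 40.0
```

Run:
```python
from h import *
st(); find(["hook","hook_prong","guard_edge","tray_hole"],("scene","top","wrist"))
p=save("top","t6.png"); 
w=robot.camera("wrist")
A=cv2.resize(p["img"][190:310,200:360],(800,600),interpolation=cv2.INTER_CUBIC)
cv2.imwrite("pics/t6c.png",np.vstack([A[100:500],cv2.resize(w["img"][:300],(427,200)) if 0 else np.zeros((1,800,3),np.uint8)])[:,:,::-1])
```

```text
{'time': 19.3833, 'q': [-0.4193, 0.7184, 1.6973, -0.0003, 0.7269, -0.4672], 'position': [0.5579, -0.1273, 0.0647], 'tool_rot': [0.6899, 0.7239, -0.0003, -0.0004], 'ft_force': [-0.1012, -0.2931, -1.6787], 'grip_width': 0.0259, 'grip_force': 39.9961}
scene hook [([0.5606, -0.1233, 0.0354], 0.85)]
scene hook_prong []
scene guard_edge []
scene tray_hole []
top hook []
top hook_prong [([0.5519, 0.0121, 0.0364], 0.64), ([0.4857, -0.318, 0.002], 0.2)]
top guard_edge [([0.5549, 0.0246, 0.0936], 0.77)]
top tray_hole []
wrist hook [([0.5585, -0.1266, 0.0404], 0.68)]
wrist hook_prong []
wrist guard_edge []
wrist tray_hole []
```

View pics/t6c.png

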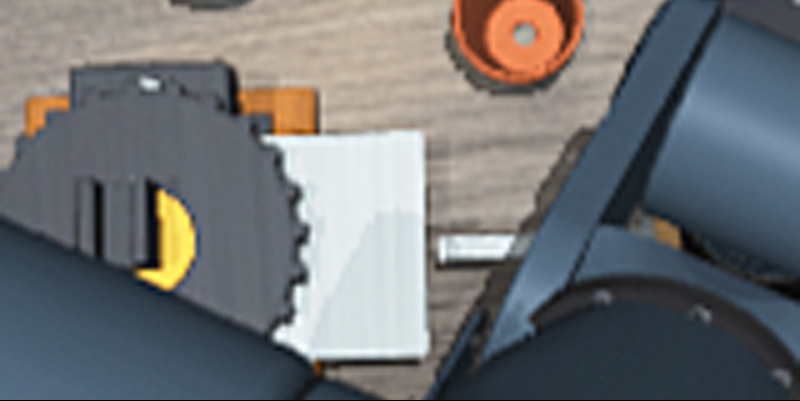

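Run:
```python
from h import *
p=robot.camera("top")
A=unp(p,(285.2,236.2),.094);B=unp(p,(285.4,281.2),.094);print(A,B,(A+B)/2,np.linalg.norm(A-B))
print(unp(p,(287.6,259.5),.070), unp(p,(303,258.8),.070))
fk=[(78,100+178),(78,100+270)]
for x in (-.074,): 
  e=A-B; n=np.array([-e[1],e[0],0])/np.linalg.norm(e); print("x_press",n,"hole",(A+B)/2+n*.044)
```

```text
[0.60142319 0.01971569 0.094     ] [0.50139541 0.0186895  0.094     ] [0.5514093 0.0192026 0.094    ] 0.10003303584476045
[0.55152132 0.01637673 0.07      ] [ 0.55292593 -0.01846729  0.07      ]
x_press [-0.01025854  0.99994738  0.        ] hole [0.55095792 0.06320028 0.094     ]
```

>>> move_arm:
  series: "15 1 0 0 0 0; 32 1 0 0 0 0; 46 2 0 0 0 0; 53 2 0 0 0 0; 53 2 0 0 0 0; 53 2 0 0 0 0"

```text
time: 20.78
position: [0.5578, -0.0746, 0.0654]
tool_rot: [0.69, 0.724, -0.0, 0.0]
ft_force: [-0.9, -0.7, -1.4]
grip_width: 0.0257
grip_force: 40.0
```

>>> move_arm:
  series: "0 0 5 0 0 0; 0 0 10 0 0 0; 0 0 13 0 0 0; 0 0 13 0 0 0"

```text
time: 21.12
position: [0.557, -0.0756, 0.0513]
tool_rot: [0.691, 0.723, -0.0, -0.001]
ft_force: [-0.3, -0.7, -1.3]
grip_width: 0.0255
grip_force: 40.0
```

>>> move_arm:
  series: "0 0 5 0 0 0; 0 0 9 0 0 0; 0 0 11 0 0 0; 0 0 11 0 0 0"

```text
time: 21.45
position: [0.5572, -0.0752, 0.0407]
tool_rot: [0.69, 0.723, -0.0, -0.001]
ft_force: [0.9, 0.5, -2.0]
grip_width: 0.0261
grip_force: 40.0
```

>>> move_arm:
  series: "-6 0 0 0 0 0; -14 0 0 0 0 0; -22 0 0 0 0 0; -30 0 0 0 0 0; -38 0 0 0 0 0; -38 0 0 0 0 0"

```text
time: 21.95
position: [0.5602, -0.1156, 0.0416]
tool_rot: [0.691, 0.723, 0.0, 0.001]
ft_force: [0.3, 0.1, -1.1]
grip_width: 0.0256
grip_force: 40.0
```

>>> move_arm:
  series: "-10 0 0 0 0 0; -20 0 0 0 0 0; -30 0 0 0 0 0; -40 0 0 0 0 0"

```text
time: 22.28
position: [0.5613, -0.1542, 0.0414]
tool_rot: [0.69, 0.724, -0.0, -0.0]
ft_force: [0.0, 2.2, -1.5]
grip_width: 0.0255
grip_force: 40.0
```

Run:
```python
from h import *
st(); find(["tray_hole","hook_prong"],("top","scene","wrist"))
p=save("top","t7.png")
cv2.imwrite("pics/t7c.png",cv2.resize(p["img"][190:310,200:360,::-1],(800,600),interpolation=cv2.INTER_CUBIC)[100:500])
```

```text
{'time': 22.2833, 'q': [-0.46, 0.765, 1.6789, -0.0, 0.6978, -0.5069], 'position': [0.5613, -0.1542, 0.0414], 'tool_rot': [0.6903, 0.7235, -0.0, -0.0], 'ft_force': [0.0184, 2.2087, -1.5263], 'grip_width': 0.0255, 'grip_force': 39.9965}
top tray_hole [([0.5468, -0.0058, 0.0322], 0.82)]
top hook_prong [([0.5571, -0.0123, 0.0113], 0.67)]
scene tray_hole []
scene hook_prong [([0.5481, 0.1404, -0.0013], 0.68), ([0.6915, 0.1281, -0.0018], 0.16)]
wrist tray_hole []
wrist hook_prong []
```

View pics/t7c.png

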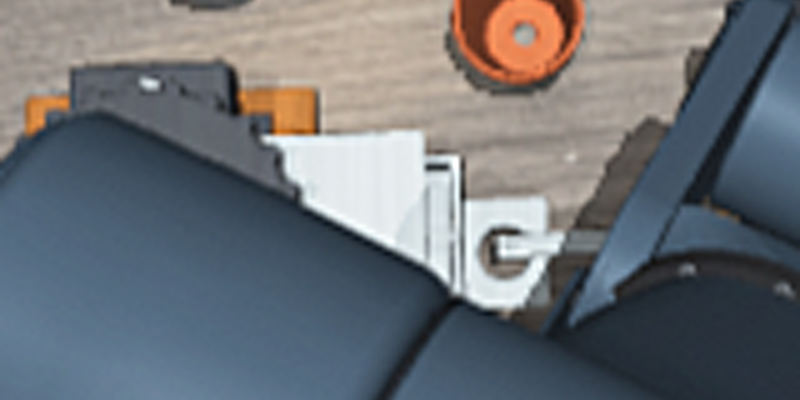

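The prong is in the hole and the tray is coming out, drawn about 70 mm so far. I'll pull on to the stop.

>>> move_arm:
  series: "-10 0 0 0 0 0; -18 0 0 0 0 0; -24 0 0 0 0 0; -28 0 0 0 0 0; -31 0 0 0 0 0; -31 0 0 0 0 0"

```text
time: 23.28
position: [0.5599, -0.1784, 0.0398]
tool_rot: [0.693, 0.721, 0.002, -0.007]
ft_force: [2.7, 18.2, -1.5]
grip_width: 0.0255
grip_force: 40.1
```

>>> move_arm:
  series: "7 0 0 0 0 0; 13 0 0 0 0 0; 13 0 0 0 0 0; 13 0 -10 0 0 0; 13 0 -20 0 0 0; 13 0 -32 0 0 0; 13 0 -32 0 0 0"

```text
time: 23.87
position: [0.5642, -0.1727, 0.0767]
tool_rot: [0.69, 0.723, 0.001, 0.003]
ft_force: [1.3, 0.3, -1.2]
grip_width: 0.0258
grip_force: 40.0
```

Run:
```python
from h import *
st(); find(["tray_hole","hook_prong","hook"],("top","scene")); rel([.575,-.238,.028],rot(2.7))
```

```text
{'time': 23.8667, 'q': [-0.4863, 0.7119, 1.6521, -0.0002, 0.771, -0.5326], 'position': [0.5642, -0.1727, 0.0767], 'tool_rot': [0.6905, 0.7233, 0.0008, 0.0032], 'ft_force': [1.3387, 0.3013, -1.2283], 'grip_width': 0.0258, 'grip_force': 39.996}
top tray_hole [([0.5541, -0.0286, 0.0309], 0.92), ([0.6982, 0.1324, -0.0002], 0.73)]
top hook_prong [([0.5593, -0.0315, 0.0465], 0.6)]
top hook []
scene tray_hole []
scene hook_prong []
scene hook [([0.5643, -0.1677, 0.0438], 0.94)]
[-67.6  10.1  44.8] [-0.1 -0.  -0. ]
```

>>> move_arm:
  series: "-20 3 0 0 0 0; -45 6 0 0 0 0; -67 10 0 0 0 0; -67 10 15 0 0 0; -67 10 30 0 0 0; -67 10 38 0 0 0; -67 10 41 0 0 0; -67 10 41 0 0 0"

```text
time: 24.93
position: [0.5745, -0.2369, 0.0312]
tool_rot: [0.69, 0.724, -0.0, -0.001]
ft_force: [-0.1, 0.8, -1.1]
grip_width: 0.026
grip_force: 40.0
```

>>> move_arm:
  series: "0 0 2 0 0 0; 0 0 4 0 0 0; 0 0 4 0 0 0"

```text
time: 25.18
position: [0.5755, -0.2375, 0.0287]
tool_rot: [0.69, 0.724, 0.0, 0.0]
ft_force: [0.9, 0.3, -1.5]
grip_width: 0.0257
grip_force: 40.0
```

>>> move_arm:
  series: "0 0 0 0 0 0; 0 0 0 0 0 0; 0 0 0 0 0 0; 0 0 0 0 0 0; 0 0 0 0 0 0; 0 0 -20 0 0 0; 0 0 -55 0 0 0; 0 0 -95 0 0 0"
  jaw: 0.65

```text
time: 25.85
position: [0.5736, -0.2367, 0.1222]
tool_rot: [0.69, 0.723, -0.001, -0.003]
ft_force: [0.7, -0.6, -0.4]
grip_width: 0.0561
grip_force: 0.0
```

>>> move_arm:
  series: "-5 0 -40 0 0 0; -25 0 -80 0 0 0; -60 -20 -110 0 0 0; -90 -40 -120 0 0 0; -100 -60 -120 0 0 0; -100 -60 -120 0 0 0"

```text
time: 26.35
position: [0.5172, -0.3446, 0.2455]
tool_rot: [0.692, 0.722, -0.001, 0.002]
ft_force: [-0.1, 0.6, -0.8]
grip_width: 0.0564
grip_force: 0.0
```

Run:
```python
from h import *
st(); find(["tray_hole","hook_prong","hook","crank_grip","clay_pot","tin","glue"],("top","scene"))
p=save("top","t8.png"); s=robot.camera("scene")
cv2.imwrite("pics/f8.png",np.hstack([cv2.resize(p["img"][170:350,180:440],(400,277)),cv2.resize(s["img"][180:420,180:440],(300,277))])[:,:,::-1])
```

```text
{'time': 26.35, 'q': [-0.766, 0.5206, 1.443, -0.0029, 1.1748, -0.8073], 'position': [0.5172, -0.3446, 0.2455], 'tool_rot': [0.692, 0.7219, -0.0013, 0.0016], 'ft_force': [-0.0738, 0.6197, -0.8308], 'grip_width': 0.0564, 'grip_force': 0.0}
top tray_hole [([0.5487, -0.0266, 0.0335], 0.6)]
top hook_prong [([0.5702, -0.0949, -0.0025], 0.95)]
top hook [([0.5772, -0.2408, -0.0034], 0.7), ([0.5506, 0.1375, 0.1812], 0.61)]
top crank_grip [([0.5003, 0.1368, 0.2501], 0.75)]
top clay_pot [([0.6633, -0.0158, 0.0023], 0.79)]
top tin [([0.4409, -0.0281, -0.0028], 0.85)]
top glue [([0.7001, 0.1291, 0.0032], 0.94), ([0.4833, -0.3179, 0.0013], 0.17)]
scene tray_hole []
scene hook_prong []
scene hook [([0.577, -0.2334, -0.0002], 0.8)]
scene crank_grip [([0.4996, 0.1338, 0.2514], 0.85), ([0.5022, 0.1352, 0.1613], 0.48)]
scene clay_pot [([0.6616, -0.0198, -0.0025], 0.98)]
scene tin [([0.44, -0.0283, -0.0055], 0.89)]
scene glue [([0.6937, 0.1294, -0.0034], 0.94), ([0.442, -0.0277, -0.0052], 0.29)]
```

View pics/f8.png

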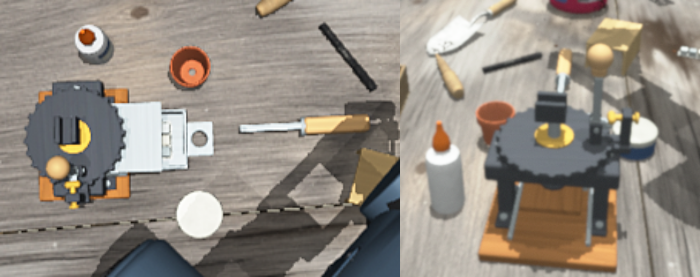

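The final picture shows the tray fully out, the hook lying clear at (240–370,125), the handle upright and the three bystanders in place.

```bash
python3 -c "
from rig import robot
print(robot.hand_in())"
```

```text
the job is handed in; nothing more can be done
None
```

The job is handed in at about 26 s of the 72 s allowed. The handle is latched upright, the wheel is at its stop, and the tray is drawn out by the hook to its stop (about 94 mm measured). The hook lies clear on the bench, with the pot, tin and glue bottle where they stood.

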